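# Swap-out: unlock the bayonet filter of a fume extractor

### The arm

A 7-joint arm with a two-finger parallel gripper is mounted at the origin on the work surface. World frame = base frame: x ahead of the robot, y to its left, z up, the work surface at z = 0. Lengths are in m, angles in rad, forces in N, time in s.
With the tool pointing down it reaches from about 0.425 to 0.875 m from the base axis. Payload 8.4 kg.
Tool frame: the origin (TCP) lies at the very end of the fingers, on their centre line; the grasp point (between the pads) lies 19 mm behind it; z points along the fingers, y is the line along which they close (so a half turn about z gives the same grasp; the last joint's range is limited). The gripper opens to 85 mm and grips with 20 to 120 N. Pads are 22 mm wide; open, the fingers measure 114 mm over their backs; the gripper's body (76 mm by 85 mm) begins 54 mm behind the grasp point. The pads swing forward as they close: fully open they stand 13 mm farther back than shut.
Start: joints at [-1.335, 0.333, 0.04, 1.465, -0.013, 1.343, -0.059], TCP at [0.214, 0.614, 0.231] pointing down, gripper open.
Joint ranges: [-2.58, 2.58], [-0.38, 2.09], [-1.3, 1.39], [0.25, 2.4], [-1.5, 4.64], [0.08, 2.09], [-2.65, 2.65]. Speed limits (rad/s): [2.22, 2.22, 2.79, 2.79, 3.14, 3.14, 3.14].

### API

Orientations are given as a unit quaternion [x, y, z, w].
In Python, from rig import manip, viewer, workorder gives the robot as it stands. Calls block until the motion is done:
- manip.move_ptp(position, orientation): joint-space move of the TCP to a pose.
- manip.move_linear(position, feed=0.15, rot=None, force_limit=None): straight line of the TCP; rot=None keeps the orientation; feed is the mean speed in m/s. With force_limit (N) it stops when the force on the tool has changed by that much, and returns True; else False.
- manip.movej(angles): joint-space move.
- manip.ungrasp() and manip.close_gripper(f_grip=None): open the fingers fully, or close them until they stop; f_grip is the grip in N (None keeps the last).
- manip.sleep(seconds).
- manip.inverse_kinematics(position, orientation): joint angles nearest the present ones, or None.
- manip.get_obs(): the state.
- viewer.grab_frame(name): name is "side" or "top"; returns (picture, depth): 400x640x3 uint8, red, green, blue; 400x640 float32, m along the optical axis (not along the pixel's ray), 0 where there is no reading.
- viewer.get_calibration(name): a dict with "intrinsics" (3x3 intrinsics, pixels), "dist_coeffs" ([k1, k2, p1, p2, k3] as OpenCV has them; the pictures are not rectified), "pose" (4x4, takes a point from camera to world coordinates). Camera axes: x right, y down, z forward; pixel columns grow to the right and rows downward; lengths in m; the calibration is good to about 2 mm. A picture is of the moment at which its call begins. get_calibration takes no time and is no camera call.
A pose or a line that the arm cannot do raises manip.PlanningError and nothing moves.
- workorder.finish_job(): hands the job in; it is judged then, once.
The state is a dict: "t": time; "qpos": joint angles; "joint_vel": joint speeds; "joint_torque": joint torques, N m; "eef_pos": TCP position; "tcp_rot": TCP orientation; "wrist_force": force on the tool from outside, world axes, zero at the start; "torque": the same for the moment, N m; "finger_gap": finger opening in m; "gripper_force": force on a finger pad.
Only numpy, scipy, OpenCV 4.12 (cv2) and the standard library are available. Lean on these libraries where they do the work, as an engineer would, in place of code of your own. Each camera call takes 0.05 s, during which the arm holds its last target. There are 200 camera calls.

### The job

The fume extractor's orange filter cartridge is spent. Turn it anticlockwise (seen from above) by its side lever or handle, past the click stop and on until it comes up against its end stop, without forcing it; then lift it straight up out of its socket and set it down upright inside the red tray, without dropping it, and let go. Leave the other things where they are.

Things in the scene. Friction and masses are not known exactly. Their poses are not given: they have to be found in the camera images.
- cartridge: Loose filter cartridge, 0.2-0.4 kg, 85 mm tall, upright in the socket at first. Origin: centre of the underside of its stem, on its turning axis; z up, x along its side lever. White stem 56 mm diameter, 41 mm tall. Orange cap over the socket: 120 mm diameter, 40 to 52 mm above the origin. Orange lever at cap height, 16 mm wide, out to radius 112 mm. Stands stably on its stem.
- lug (a point): On the cartridge, middle of one of two lugs at +x and -x: upright round, 16 mm diameter, 8 mm tall, centred 34 mm from the axis, 24 mm above the origin. They hold the cartridge down until turned to slots under the cap, which cannot be seen. To come out it must rise 42 mm. Axes as the cartridge's.
- bar_grip (a point): On the cartridge's axis, in the black bar handle on the cap, 77 mm above the cartridge's origin. The handle is 18 mm thick along x, 64 mm long along y, and reaches from the cap's top (52 mm) to 85 mm above the origin. Axes as the cartridge's.
- lever_post (a point): On the lever: centre line of the upright orange post, 14 mm diameter, 103 mm from the turning axis, 60 mm above the cartridge's origin; post top at 70 mm, lever's upper face at 52 mm.
- socket (a point): Middle of the extractor's socket, where the seated cartridge's origin is, 64 mm above the extractor's underside; axes as the extractor's. The cartridge turns anticlockwise about z, easily at first; then two sprung balls resist (about 5 to 9 N at the lever post) and click. 15 to 45 degrees beyond the click lies a rigid end stop; at it, or within 8 degrees, the cartridge lifts freely. Play: 2 mm.
- extractor: Grey fume extractor, fixed, 200 x 200 mm, 94 mm high; black ring round the socket in its top: 148 mm outer diameter, up to 104 mm. Origin: underside centre, z up, louvred front to -x. From its x about z, the lever starts at 2.1 to 2.3 rad; its end stop differs each time, hidden, somewhere between 3.1 and 3.7 rad.
- red_tray: Red square tray, fixed, 160 x 160 mm outside, 18 mm high, walls and floor 4 mm thick. Origin: centre of its underside. Empty. It and the blue tray may be on either side.
- blue_tray: Blue tray of the same shape, fixed, with a jar in it: not the place for the cartridge.
- jar: Bystander: clear jar with yellow cap, 44 mm diameter, 50 mm tall, in the blue tray. Origin: underside centre.
- cup: Bystander: white plastic cup, 90 mm across, 110 mm tall. Origin: underside centre.
- spool: Bystander: black filament spool lying flat, 140 mm diameter, 55 mm tall. Origin: underside centre.
- screwdriver: Bystander: screwdriver lying on the table, along its x.
- wrench: Bystander: steel wrench lying on the table, along its x.
- gauge: Bystander: yellow tool case, 75 x 45 x 28 mm, lying on the table. Origin: underside centre.
Things that resemble listed ones, but are neither listed nor needed, are in the scene too. Of the things that look like the cartridge, the larger one is meant. Several things have the shape of the red_tray; the one meant has the colours described above.

How it is judged:
By the outcome, as a careful person would: the job done as asked, in the order asked, and still so for the second after the job is handed in, with the robot touching nothing.
It also fails if it takes over 64 s, if anything falls off the work surface, if the arm or the gripper's body presses on something with over 40 N, if the wrist force passes 120 N, or if a joint passes its speed limit or range.

## Working session

There is one attempt and no reset: what is moved stays moved. The work goes in short steps, each a Python script; the robot and the scene stay as the last script left them, time stands still between calls to the robot, and variables do not carry over. Pictures are saved under pics/ and viewed, at most 10 in all, crops included, and the job is handed in when it is done.

```bash
ls; mkdir -p pics; cat > h.py <<'E'
import numpy as np, cv2
from rig import manip, viewer, workorder
def snap(n,tag):
    p,d=viewer.grab_frame(n); np.savez(f'/tmp/{tag}.npz',p=p,d=d)
    cv2.imwrite(f'pics/{tag}.png',p[:,:,::-1]); return p,d
def rays(n,uv):
    c=viewer.get_calibration(n); uv=np.array(uv,float).reshape(-1,1,2)
    r=cv2.undistortPoints(uv,np.array(c['intrinsics']),np.array(c['dist_coeffs']))[:,0]
    return np.c_[r,np.ones(len(r))],np.array(c['pose'])
def atz(n,uv,z):   # intersection with plane z
    r,T=rays(n,uv); w=r@T[:3,:3].T; o=T[:3,3]
    return o+w*((z-o[2])/w[:,2])[:,None]
def cloud(n,d):
    v,u=np.mgrid[0:400,0:640]; r,T=rays(n,np.c_[u.ravel(),v.ravel()])
    return ((r*d.ravel()[:,None])@T[:3,:3].T+T[:3,3]).reshape(400,640,3)
E
python3 - <<'E'
from h import *
for n in('top','side'):
    snap(n,n+'0'); print(np.round(viewer.get_calibration(n)['pose'],3).tolist())
o=manip.get_obs();print(o['t'],o['tcp_rot'],o['eef_pos'])
E
```

```text
pics
[[-0.084, -0.974, 0.211, 0.241], [-0.996, 0.082, -0.019, -0.025], [0.001, -0.212, -0.977, 1.304], [0.0, 0.0, 0.0, 1.0]]
[[-0.703, -0.392, 0.593, -0.508], [-0.711, 0.358, -0.605, 1.013], [0.025, -0.847, -0.531, 1.021], [0.0, 0.0, 0.0, 1.0]]
0.1 [ 1.66618023e-01  9.86021238e-01 -7.38006362e-04 -8.93638484e-05] [0.21342719 0.61351683 0.23049189]
```

View pics/top0.png

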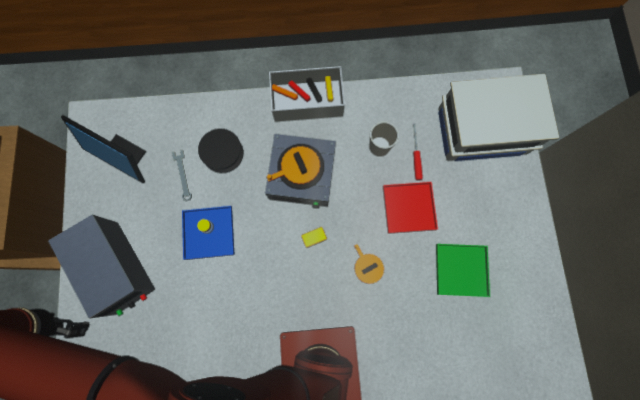

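View pics/side0.png

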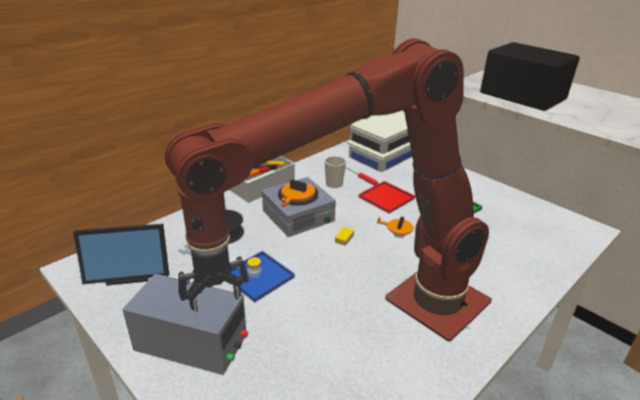

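Top view: candidate cartridges are (300,165), seated in the grey extractor, and (369,268), smaller and lying on the table. The first one fits. Trays: red (410,207), blue with jar (208,232), green (462,270). The red one is meant. I'll confirm in a crop while measuring.

```bash
python3 - <<'E'
from h import *
z=np.load('/tmp/top0.npz');p,d=z['p'],z['d']
c=p[120:240,250:450]; cv2.imwrite('pics/crop1.png',cv2.resize(c,None,fx=4,fy=4,interpolation=cv2.INTER_CUBIC)[:,:,::-1])
P=cloud('top',d); hsv=cv2.cvtColor(p,cv2.COLOR_RGB2HSV)
H,S,V=hsv[...,0].astype(int),hsv[...,1],hsv[...,2]
box=np.zeros((400,640),bool);box[130:210,260:345]=1
org=box&(H>8)&(H<25)&(S>150)&(V>100)
Q=P[org];print('orange z pct',np.percentile(Q[:,2],[5,25,50,75,95]))
cap=org&(abs(P[...,2]-np.median(Q[:,2]))<.006)
print('orange n',org.sum(),cap.sum())
g=box&(P[...,2]>.08)&(P[...,2]<.099)
pts=P[g][:,:2].astype(np.float32);print('ext rect',cv2.minAreaRect(pts),np.median(P[g][:,2]))
r=np.zeros_like(box);r[170:245,375:445]=1
r&=((H<6)|(H>174))&(S>150)
pts=P[r&(P[...,2]<.03)];print('red',cv2.minAreaRect(pts[:,:2].astype(np.float32)),np.median(pts[:,2]))
E
```

```text
orange z pct [0.11181612 0.11477096 0.11646926 0.11809151 0.12120716]
orange n 1105 1026
ext rect ((0.6158297657966614, 0.008047729730606079), (0.20025622844696045, 0.20165738463401794), 77.88900756835938) 0.09413422620816358
red ((0.49474573135375977, -0.33763372898101807), (0.1603357195854187, 0.20208404958248138), 89.47500610351562) 0.005071652541595695
```

View pics/crop1.png

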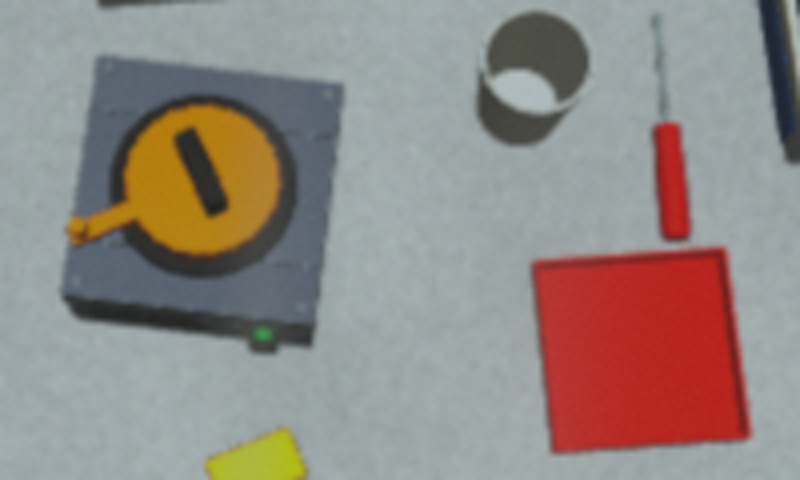

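The crop confirms it. Cap centre is at about (300.7,165), the lever post at about (269,177.5), and the black bar runs across the cap. The red tray's rim corners are at crop (533,262), (726,249), (749,437) and (553,452). Next I'll compute the poses.

```bash
python3 - <<'E'
from h import *
full=lambda c:(np.array(c,float)+.5)/4-.5+[250,120]
t=atz('top',full([(533,262),(726,249),(749,437),(553,452)]),.018)
print('tray',t.mean(0),np.linalg.norm(np.diff(t,axis=0),axis=1)); e=t[0]-t[1];print('tray yaw',np.arctan2(e[1],e[0])-np.pi/2)
x=atz('top',full([(98,57),(343,85),(313,322),(64,296)]),.094)
print('ext',x.mean(0),np.linalg.norm(np.diff(x,axis=0),axis=1)); e=x[0]-x[3];yaw=np.arctan2(e[1],e[0]);print('yaw',yaw)
post=atz('top',full([(77,228)]),.134)[0]
z=np.load('/tmp/top0.npz');p,d=z['p'],z['d'];hsv=cv2.cvtColor(p,cv2.COLOR_RGB2HSV)
m=((hsv[...,0]>8)&(hsv[...,0]<25)&(hsv[...,1]>150)).astype(np.uint8);m[:130]=0;m[200:]=0;m[:,:284]=0;m[:,345:]=0
c=max(cv2.findContours(m,0,1)[0],key=cv2.contourArea)[:,0]
w=atz('top',c,.116)[:,:2]; w=w[c[:,0]>286]; 
(cx,cy),r=cv2.minEnclosingCircle(w.astype(np.float32))
A=np.c_[2*w,np.ones(len(w))];s=np.linalg.lstsq(A,(w**2).sum(1),rcond=None)[0]
print('cap',cx,cy,r,'lsq',s,np.sqrt(s[2]+s[0]**2+s[1]**2))
v=post[:2]-s[:2];a=np.arctan2(v[1],v[0]);print('post',post,np.linalg.norm(v),'ang',a,'rel',a-yaw)
b=atz('top',full([(186,133),(214,211)]),.149);print('bar mid',b.mean(0));e=b[1]-b[0];print('bar ang (+-90 of lever)',np.arctan2(e[1],e[0]))
E
```

```text
tray [ 0.4726314  -0.33730196  0.018     ] [0.16067386 0.15749339 0.15918062]
tray yaw -0.015008833144849687
ext [0.61599939 0.00637475 0.094     ] [0.19793825 0.19562193 0.19453884]
yaw -0.19342100817937843
cap 0.6169633269309998 0.009262734092772007 0.06161738932132721 lsq [ 0.61698301  0.00831738 -0.37717333] 0.059698267835521915
post [0.58022908 0.10407406 0.134     ] 0.10256799595418811 ang 1.937282554233624 rel 2.1307035624130024
bar mid [0.61205027 0.00752922 0.149     ]
bar ang (+-90 of lever) -2.8847070568807465
```

```bash
cat >> h.py <<'E'
C=np.array([.616,.008]); TH0=1.937
def q(psi): return [np.cos(psi/2),np.sin(psi/2),0,0]
def push(th,gap,z): # pusher pose for lever angle th, gap from post centre to tool centre
    return np.r_[C+.103*np.array([np.cos(th),np.sin(th)])-gap*np.array([-np.sin(th),np.cos(th)]),z]
E
python3 - <<'E'
from h import *
for k in(1,-1):
    for th in(1.9,2.4,2.9,3.2,3.55):
        a=manip.inverse_kinematics(push(th,.018,.121),q(th+k*np.pi/2)); b=manip.inverse_kinematics([*C,.25],q(th+k*np.pi/2))
        c=manip.inverse_kinematics([.4726,-.337,.065],q(th+k*np.pi/2))
        print(k,th,*[None if s is None else np.round(s,2) for s in(a,b,c)])
E
```

```text
1 1.9 [-0.62  0.35  0.45  1.72 -0.17  1.11  1.78] [-0.64  0.29  0.69  1.55 -0.19  1.36  1.97] [ 0.99  0.39 -0.53  1.8   0.23  1.02  2.26]
1 2.4 [-0.64  0.25  0.45  1.84 -0.12  1.08  2.26] [-0.59  0.29  0.63  1.55 -0.17  1.36  2.45] [ 1.27  0.5  -0.91  1.78  0.44  1.08  2.6 ]
1 2.9 [ 0.76  0.35 -1.09  1.87  0.34  1.13  2.44] [ 0.72  0.46 -1.1   1.48  0.41  1.45  2.52] [-0.36  0.66  1.22  1.86 -0.69  1.13 -2.27]
1 3.2 None None [-0.36  0.66  1.22  1.86 -0.69  1.13 -1.97]
1 3.55 [-1.11  0.32  1.24  1.97 -0.34  1.09 -2.46] [-0.97  0.48  1.22  1.57 -0.45  1.42 -2.44] [-0.36  0.66  1.22  1.86 -0.69  1.13 -1.62]
-1 1.9 [-0.79  0.39  0.67  1.73 -0.26  1.12 -1.28] [-0.73  0.32  0.81  1.56 -0.23  1.37 -1.13] [-0.25  0.53  1.02  1.86 -0.52  1.05 -0.27]
-1 2.4 [-0.81  0.27  0.66  1.85 -0.19  1.08 -0.82] [-0.72  0.32  0.8   1.56 -0.23  1.37 -0.64] [-0.25  0.53  1.02  1.86 -0.52  1.05  0.23]
-1 2.9 [-0.8   0.19  0.69  1.94 -0.14  1.06 -0.29] [-0.7   0.31  0.78  1.56 -0.22  1.37 -0.14] [-0.25  0.53  1.02  1.86 -0.52  1.05  0.73]
-1 3.2 [-0.8   0.17  0.74  1.96 -0.13  1.06  0.06] [-0.69  0.31  0.77  1.56 -0.22  1.36  0.15] [-0.25  0.53  1.02  1.86 -0.52  1.05  1.03]
-1 3.55 [-0.79  0.18  0.82  1.96 -0.15  1.06  0.5 ] [-0.69  0.31  0.76  1.56 -0.21  1.36  0.5 ] [-0.12  0.44  0.82  1.85 -0.38  1.01  1.27]
```

```bash
python3 - <<'E'
from h import *
manip.close_gripper(f_grip=40)
g0=.042
manip.move_ptp(push(TH0,g0,.24),q(TH0-np.pi/2))
print(manip.move_linear(push(TH0,g0,.122),feed=.15,force_limit=10))
manip.sleep(.2); o=manip.get_obs(); f0=np.array(o['wrist_force']); print(o['t'],o['eef_pos'],o['finger_gap'],f0)
th=TH0-(g0-.018)/.103   # lever angle at which nominal contact would exist
while th<3.62:
    th+=np.radians(4)
    hit=manip.move_linear(push(th,.018,.122),feed=.05,rot=q(th-np.pi/2),force_limit=13)
    o=manip.get_obs(); f=np.array(o['wrist_force'])-f0; t=np.array([-np.sin(th),np.cos(th)])
    print(round(o['t'],2),round(th,3),'Ft %.1f'%(f[:2]@t),'Fz %.1f'%f[2],hit)
    if hit or f[:2]@t<-13: break
print(o['eef_pos'])
snap('top','top1');snap('side','side1')
E
```

```text
False
4.2833 [0.61888531 0.11932536 0.12295363] -0.00014577233301648108 [0.51320362 0.14541233 0.72624403]
4.61 1.774 Ft 1.6 Fz -0.9 False
4.91 1.844 Ft 0.4 Fz -0.6 False
5.21 1.913 Ft 0.4 Fz -0.8 False
5.51 1.983 Ft 0.7 Fz -1.0 False
5.81 2.053 Ft 1.1 Fz -0.0 False
6.11 2.123 Ft 0.6 Fz -0.8 False
6.41 2.193 Ft 0.9 Fz -1.0 False
6.71 2.262 Ft 0.5 Fz -1.4 False
7.01 2.332 Ft 1.1 Fz -0.3 False
7.31 2.402 Ft 0.2 Fz 0.4 False
7.61 2.472 Ft 0.0 Fz -1.3 False
7.91 2.542 Ft -1.4 Fz -1.1 False
8.21 2.612 Ft 0.7 Fz -1.2 False
8.51 2.681 Ft -0.2 Fz -0.7 False
8.81 2.751 Ft -0.0 Fz -0.4 False
9.11 2.821 Ft 0.1 Fz -1.3 False
9.41 2.891 Ft 0.3 Fz -0.4 False
9.71 2.961 Ft -0.5 Fz -1.2 False
10.01 3.03 Ft 1.1 Fz -0.7 False
10.31 3.1 Ft 0.2 Fz -1.4 False
10.61 3.17 Ft 1.2 Fz -1.0 False
10.91 3.24 Ft 0.2 Fz -1.0 False
11.21 3.31 Ft -0.0 Fz -0.7 False
11.42 3.38 Ft -5.1 Fz 2.8 True
[0.51095067 0.00684681 0.12185814]
```

```bash
python3 - <<'E'
from h import *
a=np.load('/tmp/top1.npz')['p'][110:250,230:390]; b=np.load('/tmp/side1.npz')['p'][150:290,220:380]
im=np.vstack([cv2.resize(x,None,fx=3.6,fy=3.6,interpolation=2)[:300] if 0 else cv2.resize(x,(480,300),interpolation=cv2.INTER_CUBIC) for x in(a,b)])
cv2.imwrite('pics/c2.png',im[:,:,::-1])
o=manip.get_obs();print(o['t'],o['wrist_force'])
E
```

```text
11.5167 [-0.6428836   4.70257994  4.90665072]
```

View pics/c2.png

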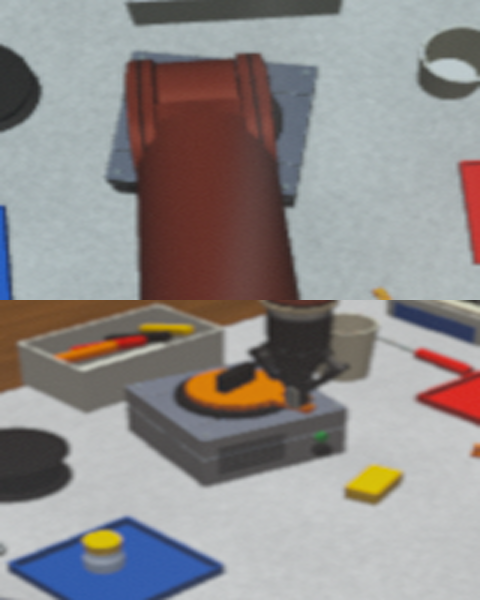

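The top view is hidden by the arm. The side view shows the lever swung round to the front with the fingers behind its post. I'll push again slowly to check that this is the rigid stop, then back off, clear the view and look.

```bash
python3 - <<'E'
from h import *
th=3.32
rot=manip.get_obs()['tcp_rot']; t=np.array([-np.sin(th),np.cos(th),0])
p=np.array(manip.get_obs()['eef_pos']);p[2]=.122
manip.move_linear(p-.006*t,feed=.05); manip.sleep(.2); f0=np.array(manip.get_obs()['wrist_force'])
hit=manip.move_linear(p+.006*t,feed=.02,force_limit=12); o=manip.get_obs()
print(hit,(np.array(o['eef_pos'])-p)@t,(np.array(o['wrist_force'])-f0)@t)
manip.move_linear(p-.015*t,feed=.1)
manip.move_linear(p-.015*t+[0,0,.09],feed=.2)
manip.move_ptp([.5,.28,.28],q(th-np.pi/2))
snap('top','top2');print(manip.get_obs()['t'])
z=np.load('/tmp/top2.npz')['p'][120:240,240:400];cv2.imwrite('pics/c3.png',cv2.resize(z,None,fx=5,fy=5,interpolation=cv2.INTER_CUBIC)[:,:,::-1])
E
```

```text
True -0.00021976916370623943 -4.183006086106523
14.4667
```

View pics/c3.png

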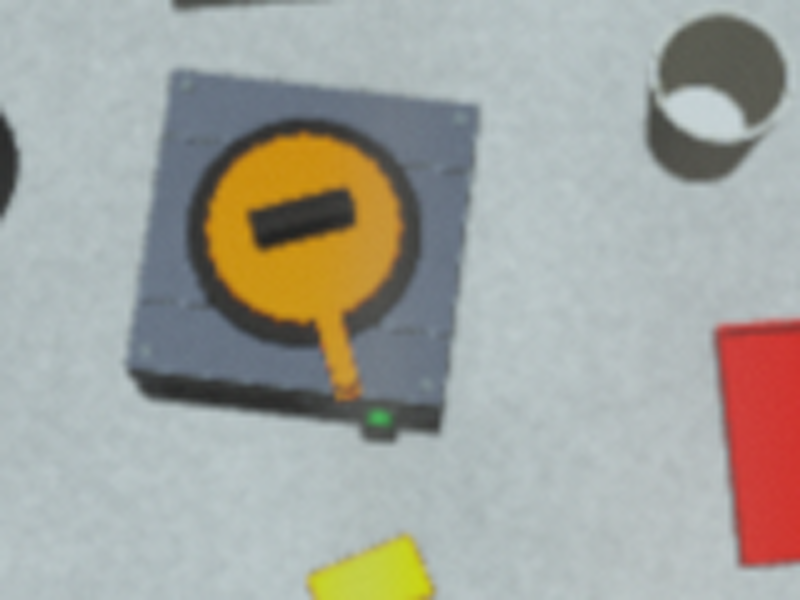

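Same place, so it is the rigid stop. The picture shows the post top at crop (346,388) and the bar running from (255,225) to (350,202). Next: lever angle, grasp of the bar, then a test lift.

```bash
python3 - <<'E'
from h import *
full=lambda c:(np.array(c,float)+.5)/5-.5+[240,120]
v=atz('top',full([(346,386)]),.134)[0]; a=np.arctan2(*(v[:2]-C)[::-1])%(2*np.pi)
l=atz('top',full([(326,322),(345,375)]),.116); e=l[1]-l[0]
b=atz('top',full([(250,218),(351,196)]),.149); eb=b[1]-b[0]
print('post',v,a,'lever',np.arctan2(e[1],e[0])%(2*np.pi),'bar',(np.arctan2(eb[1],eb[0])-np.pi/2)%np.pi+np.pi, b.mean(0))
th=a
manip.ungrasp()
manip.move_ptp([*C,.23],q(th-np.pi/2))
print(manip.move_linear([*C,.123],feed=.1,force_limit=8))
manip.close_gripper(f_grip=60); manip.sleep(.2)
o=manip.get_obs(); f0=np.array(o['wrist_force']); print(o['t'],o['eef_pos'],o['finger_gap'],o['gripper_force'],f0,o['torque'])
hit=manip.move_linear([*o['eef_pos'][:2],o['eef_pos'][2]+.012],feed=.04,force_limit=14)
o=manip.get_obs();print(hit,o['t'],o['eef_pos'],np.array(o['wrist_force'])-f0)
E
```

```text
post [ 0.50753053 -0.01172974  0.134     ] 3.3215177202655486 lever 3.399295978202001 bar 3.282436955748148 [0.61698482 0.00684581 0.149     ]
False
18.4417 [0.61601912 0.00801331 0.1232382 ] 0.017114877127569005 59.66262102127075 [-2.22372394  0.11969091  3.78731602] [ 0.02044423  0.503388   -0.11605757]
False 18.9 [0.61623282 0.00805457 0.13545299] [ 2.8131707  -0.40499869 -6.25173794]
```

Gripped (17 mm gap), and the net load is about 2.5 N, so it is lifting freely. Continue to the tray.

```bash
python3 - <<'E'
from h import *
o=manip.get_obs(); x,y=o['eef_pos'][:2]
print(manip.move_linear([x,y,.20],feed=.08,force_limit=14))
manip.move_linear([x,y,.26],feed=.12)
T=[.4726,-.3373]; th=3.3215
manip.sleep(.2);o=manip.get_obs();print(o['t'],o['finger_gap'],o['wrist_force'])
manip.move_ptp([*T,.20],q(th-np.pi/2))
manip.move_linear([*T,.085],feed=.12); manip.sleep(.3)
snap('side','side3')
o=manip.get_obs();print(o['t'],o['finger_gap'],o['eef_pos'],o['wrist_force'])
z=np.load('/tmp/side3.npz')['p'][140:260,320:480];cv2.imwrite('pics/c4.png',cv2.resize(z,None,fx=5,fy=5,interpolation=cv2.INTER_CUBIC)[:,:,::-1])
E
```

```text
False
20.7083 0.01714039421729582 [ 0.49262521 -0.48107749 -2.55612441]
23.5833 0.01719124467828624 [ 0.4727396  -0.33732796  0.08525967] [ 1.26915097 -0.14043946 -2.48268285]
```

View pics/c4.png

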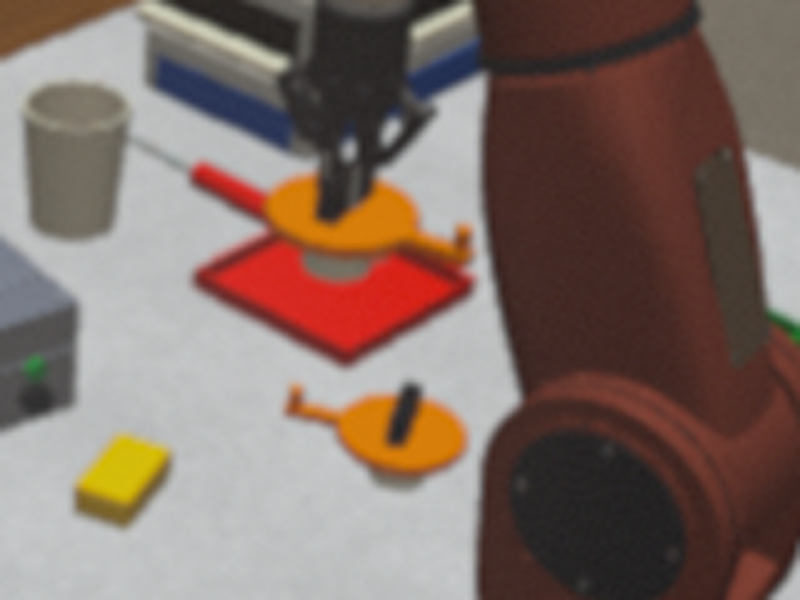

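The cartridge hangs upright over the red tray at crop (340,230), clear of the arm. I'll lower it until it touches, release and retreat.

```bash
python3 - <<'E'
from h import *
x,y,_=manip.get_obs()['eef_pos']
hit=manip.move_linear([x,y,.056],feed=.03,force_limit=4); manip.sleep(.2)
o=manip.get_obs();print(hit,o['eef_pos'],o['wrist_force'])
if o['eef_pos'][2]<.067:
    manip.ungrasp(); manip.sleep(.2)
    manip.move_linear([x,y,.22],feed=.1)
    manip.move_ptp([.5,.0,.35],q(3.3215-np.pi/2))
    snap('top','top4'); snap('side','side4')
    z=np.load('/tmp/top4.npz')['p'][120:300,330:510];s=np.load('/tmp/side4.npz')['p'][140:260,320:480]
    im=np.hstack([cv2.resize(z,(400,400)),cv2.resize(s,(400,400))]);cv2.imwrite('pics/c5.png',im[:,:,::-1])
print(manip.get_obs()['t'])
E
```

```text
True [ 0.47257777 -0.33726734  0.06323927] [-1.39768676  1.39081381  5.24224504]
28.5417
```

View pics/c5.png

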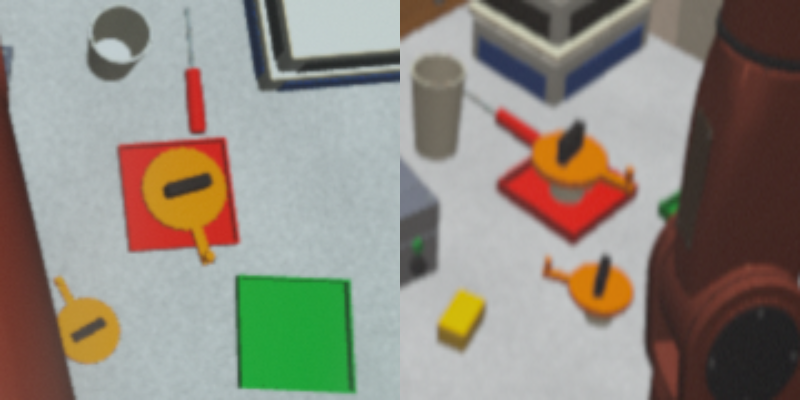

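The cartridge stands upright in the red tray, cap at about (185,188) in the left crop. The gripper is clear and nothing else in view has moved.

```bash
python3 -c "
from rig import workorder; print(workorder.finish_job())"
```

```text
the job is handed in; nothing more can be done
None
```

I turned the cartridge anticlockwise to its rigid end stop, lifted it straight out, and set it upright in the red tray. I then released it and handed the job in at about 28.5 s; the click itself never showed in the force readings.

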